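# Open the locked medicine box

### The job

Open the white medicine box on the counter: with a fingertip press the orange lock button on its blue sliding lid and keep it held down while you push the lid along to its end stop, fully open. Then let the button go so that it springs up and locks the lid there, and take the hand away. Do not disturb the pill bottle, the drink bottle and the carton standing around the box.

Things in the scene. Friction and masses are not known exactly. Their poses are not given: they have to be found in the camera images.
- med_box: White medicine box fixed to the counter, 320 long (its x) x 130 wide (its y) x 70 high mm, plus 10 mm high grey guide rails along both long sides. Origin: centre of its underside; z up. The lid opens along the box's own +x, towards a red upstand at that end. It may stand at any yaw. The compartment of medicines is under the lid at the -x half; the +x half has a fixed roof.
- lid (a joint): Blue lid sliding straight along the box's +x, in m: 0 closed (it starts between 0 and 0.005), 0.130 fully open against the end stop. About 2 N of friction. A toothed lock blocks it all along the way unless the orange button on it is held down: let go midway, it locks again within at most 24 mm; with the button up it has only about 6 mm of play. The last locking notch, where the button can spring up with the lid open, is from 0.126 to 0.130.
- button (a joint): Travel of the orange lock button, straight down, in m: 0 up, 0.008 fully down. It is carried by the lid. The lock is free from 0.004 down; a spring pushes it up with 2 N at the top and 8 N fully down.
- button_top (a point): Centre of the top face of the orange button, a rectangular paddle 36 mm (box x) x 40 mm (box y). It moves with button and lid; x and z as the box's. With the button up it is 94 mm above the counter. With the lid at 0 it is at x = -75 mm, y = 0 in the box's frame. The grey surround of the button is 83 mm above the counter, so it stays below the fully pressed button.
- thumb_stop (a point): Middle of the top edge of the thumb stop, a blue upright wall on the lid that a fingertip resting on the button can push against: its face looks to the box's -x, 21 mm to the +x side of the button's centre, 84 mm wide, top at 112 mm above the counter (18 mm above the raised button); it slopes down behind to the lid. It moves with the lid.
- end_stop (a point): Middle of the top edge of the inner face of the red end stop of the box, 155 mm from the box's centre along its +x, 88 mm above the counter; the front edge of the lid meets it when fully open.
- pill_bottle: Bystander: amber pill bottle with white cap, 48 mm across, 85 mm tall, loose, standing beside the box. Origin: centre of its underside.
- drink_bottle: Bystander: white drink bottle with green cap, 60 mm across, 120 mm tall, loose, standing beside the box. Origin: centre of its underside.
- carton: Bystander: small cardboard carton 85 x 55 x 50 mm high, loose, beside the box. Origin: centre of its underside.

How it is judged:
By the outcome, as a careful person would: the job done as asked, in the order asked, and still so for the second after the job is handed in, with the robot touching nothing.
It also fails if it takes over 32 s, if anything falls off the work surface, if the arm or the gripper's body presses on something with over 40 N, if the wrist force passes 120 N, or if a joint passes its speed limit or range.

### The arm

A 6-joint arm with a two-finger parallel gripper is mounted at the origin on the work surface. World frame = base frame: x ahead of the robot, y to its left, z up, the work surface at z = 0. Lengths are in m, angles in rad, forces in N, time in s.
With the tool pointing down it reaches from about 0.25 to 0.725 m from the base axis. Payload 4 kg.
Tool frame: the origin (TCP) lies at the centre of the arm's flange, where the gripper is bolted on; the fingertips stand 173 mm ahead of it and the grasp point (between the pads) lies 155 mm ahead of it; x points along the fingers, z is the direction in which the jaws open and shut, and the axes are right-handed (so a half turn about x gives the same grasp; the last joint's range is limited). The gripper opens to 85 mm and grips with 20 to 120 N. Pads are 22 mm wide; open, the fingers measure 114 mm over their backs; the gripper's body (76 mm by 85 mm) begins 54 mm behind the grasp point. The pads swing forward as they close: fully open they stand 13 mm farther back than shut.
Start: joints at [1.329, 0.241, 0.005, 1.335, 0, 1.571], TCP at [0.12, 0.485, 0.405] pointing down, gripper open.
Joint ranges: [-2.72, 2.72], [-1.05, 1.87], [-1.09, 1.28], [-1.99, 2.15], [-1.42, 1.44], [-3.14, 3.14]. Speed limits (rad/s): [2.79, 2.79, 3.14, 3.14, 3.14, 3.14].

### API

Orientations are given as a unit quaternion [x, y, z, w].
In Python, from workcell import bot gives the robot as it stands.
- The arm moves only by the tool arm_command, never from a script. Its argument "moves" is one flat list of numbers, 7 for each row, row after row: the shift along the tool's x, y, z in m, then the turn, a rotation vector about the tool's x, y, z in rad, then the closure, from -1 (fully open) to 1 (shut). A call has 1 to 20 rows; each row shifts and turns the pose as measured when the row begins, along the tool's axes as they then stand; what a row does not reach is not made up. A row lasts 1/12 s, in which the tool goes at most 41.7 mm and 7.16 degrees, less where a joint would pass 70% of its speed; a pose out of reach is approached as far as the arm can. A call with a gripper value outside its range is refused whole. The fingers move at their own pace and stop on an object; the grip force is fixed at half the most. Time passes only in rows, so rows that do not move let the fingers close. It gives the time, the measured TCP pose, the force and the opening at its end, in the units of the state.
- bot.get_obs(): the state, without advancing time (a new reading comes with each control period).
- bot.camera(name): name is "scene" or "top" or "wrist"; returns the picture (400x640x3 uint8, red, green, blue); there is no depth.
- bot.get_calibration(name): a dict with "mtx" (3x3 intrinsics, pixels), "world_from_camera" (4x4, takes a point from camera to world coordinates); the wrist camera has in their place "mount" (4x4, takes a point from camera to tool coordinates, whose origin is the TCP and whose axes are the tool frame's). Camera axes: x right, y up, looking along -z (the intrinsics and any distortion apply to the point x, -y, -z); pixel columns grow to the right and rows downward; lengths in m; the calibration is good to about 2 mm. A picture is of the moment at which its call begins: read the wrist's pose just before it. get_calibration takes no time and is no camera call.
- bot.job_done(): hands the job in, once; it reports no verdict.
The state is a dict: "clock": time; "joint_pos": joint angles; "joint_vel": joint speeds; "tau": joint torques, N m; "eef_pos": TCP position; "tool_rot": TCP orientation; "ft_force": force on the tool from outside, world axes, zero at the start; "ft_torque": the same for the moment, N m; "grip_width": finger opening in m.
Only numpy, scipy, OpenCV 4.12 (cv2) and the standard library are available. Lean on these libraries where they do the work, as an engineer would, in place of code of your own. Each camera call takes 0.05 s, during which the arm holds its last target.

## Working session

There is one attempt and no reset: what is moved stays moved. The work goes in short steps, Python scripts to look and compute and a tool call to move; the robot and the scene stay as the last step left them, time stands still between calls to the robot, and variables do not carry over. Pictures are saved under pics/ and viewed, and the job is handed in when it is done.

Besides the shell and the picture viewer there is one more tool, called after "Request:" as a command line: name --argument value ..., lists and objects as JSON in quotes. arm_command: Moves the arm, as the interface text tells. Its arguments: {"type":"object","properties":{"moves":{"type":"array"}},"required":["moves"]}

```bash
mkdir -p pics; ls; python3 - <<'E'
from workcell import bot
import cv2
o=bot.get_obs()
print({k:(v if not hasattr(v,'round') else v) for k,v in o.items()})
for n in ["scene","top"]:
    im=bot.camera(n); cv2.imwrite(f"pics/{n}0.png",im[:,:,::-1]); c=bot.get_calibration(n); print(n,c)
print(bot.get_calibration("wrist"))
E
```

```text
pics
{'clock': 0.0, 'joint_pos': array([1.32901332e+00, 2.41429637e-01, 3.69629850e-03, 1.33517605e+00,
       1.01856111e-06, 1.57077659e+00]), 'joint_vel': array([-1.02940993e-03,  2.03039558e-04, -5.77168842e-04,  2.93207792e-04,
       -3.58432775e-05,  1.51045256e-03]), 'tau': array([ 9.17429752e-04, -3.72314894e+01,  2.52409601e+01,  1.69811439e-02,
       -1.59610890e-04, -8.59303327e-06]), 'eef_pos': array([0.11965226, 0.48519401, 0.40379358]), 'tool_rot': array([-0.43651779,  0.55723312,  0.43559697,  0.55605643]), 'ft_force': array([-0.76449044,  0.24116084,  0.36890199]), 'ft_torque': array([-0.0377805 , -0.00610158,  0.01251085]), 'grip_width': 0.08563697288560151}
scene {'mtx': array([[490.2104756 ,   0.        , 310.33610979],
       [  0.        , 490.2104756 , 202.70786739],
       [  0.        ,   0.        ,   1.        ]]), 'world_from_camera': array([[-0.88770213, -0.28217005,  0.36381999,  0.92159501],
       [ 0.46026541, -0.56420917,  0.68543692,  0.71257196],
       [ 0.0118608 ,  0.77591757,  0.6307228 ,  0.6913171 ],
       [ 0.        ,  0.        ,  0.    
[... 269 characters left out ...]
,
       [-0.99989893, -0.00959963, -0.01048677,  0.06147801],
       [-0.01185685,  0.1560591 ,  0.98767655,  0.84811631],
       [ 0.        ,  0.        ,  0.        ,  1.        ]])}
{'mtx': array([[353.77158304,   0.        , 319.11661438],
       [  0.        , 353.77158304, 198.49134128],
       [  0.        ,   0.        ,   1.        ]]), 'mount': array([[ 1.19556714e-03,  3.27941725e-01, -9.44697198e-01,
         3.13978212e-02],
       [-3.55517369e-05,  9.44697886e-01,  3.27941919e-01,
         8.50665995e-02],
       [ 9.99999285e-01, -3.58490957e-04,  1.14110865e-03,
         1.05311994e-03],
       [ 0.00000000e+00,  0.00000000e+00,  0.00000000e+00,
         1.00000000e+00]])}
```

View pics/scene0.png

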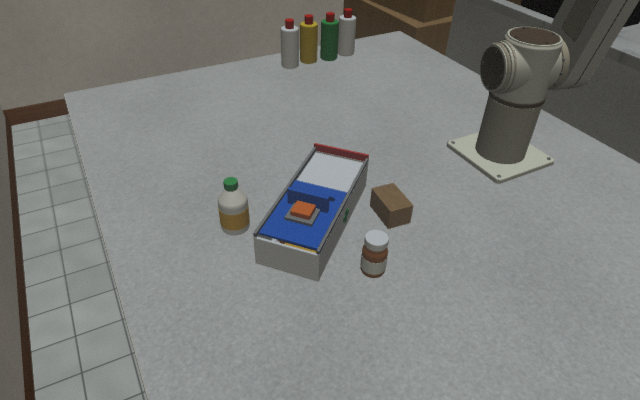

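View pics/top0.png

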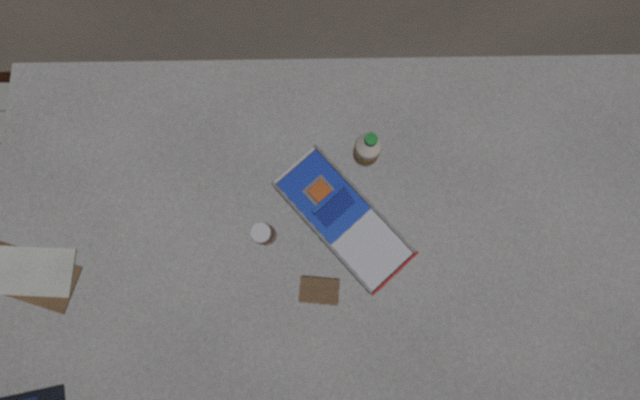

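The top view shows the orange button near (319,190) and the red end stop from (375,292) to (416,253). The pill bottle cap is at (261,233), the drink bottle at (368,147) and the carton at (319,290). The scene view agrees with this. Next I'll measure positions.

```bash
cat > h.py <<'E'
import numpy as np,cv2
from workcell import bot
def ray(n,px,z):
    c=bot.get_calibration(n); K=c["mtx"];T=c["world_from_camera"]
    px=np.atleast_2d(px).astype(float)
    d=np.c_[(px[:,0]-K[0,2])/K[0,0],-(px[:,1]-K[1,2])/K[1,1],-np.ones(len(px))]@T[:3,:3].T
    o=T[:3,3]; t=(z-o[2])/d[:,2]
    return (o+d*t[:,None])[:,:2]
def mask(im,c):
    h=cv2.cvtColor(im,cv2.COLOR_RGB2HSV)
    r={"orange":((5,150,120),(18,255,255)),"blue":((105,120,60),(125,255,255)),"red":((0,120,60),(4,255,255)),"red2":((172,120,60),(180,255,255))}
    m=cv2.inRange(h,*r[c])
    if c=="red": m|=cv2.inRange(h,*r["red2"])
    return m
def big(m):
    cs,_=cv2.findContours(m,cv2.RETR_EXTERNAL,cv2.CHAIN_APPROX_NONE)
    return max(cs,key=cv2.contourArea)
E
python3 - <<'E'
from h import *
for n in ["top","scene"]:
    im=cv2.imread(f"pics/{n}0.png")[:,:,::-1].copy()
    roi=np.zeros(im.shape[:2],np.uint8)
    if n=="top": roi[140:300,260:430]=255
    else: roi[140:280,240:380]=255
    for c,z in (("orange",.094),("red",.088),("blue",.08)):
        k=big(mask(im,c)&roi); P=ray(n,k[:,0,:],z).astype(np.float32)
        r=cv2.minAreaRect((P*1000)); a=cv2.moments(k)
        cen=ray(n,[a['m10']/a['m00'],a['m01']/a['m00']],z)
        print(n,c,cv2.contourArea(k),"rect c",np.round(r[0],1),"size",np.round(r[1],1),"ang",round(r[2],1),"cen",cen.round(4), np.round(cv2.boxPoints(r)).tolist())
for nm,p,z in (("pill",(261,233),.085),("drink",(371,139),.12),("carton",(319,290),.05)): print(nm,ray("top",p,z))
E
```

```text
top orange 0.5 rect c [605.   73.6] size [2.1 2.2] ang 89.4 cen [[0.6046 0.0733]] [[604.0, 73.0], [606.0, 73.0], [606.0, 75.0], [604.0, 75.0]]
top red 32.5 rect c [423.2 -83. ] size [  2.6 122.4] ang 41.6 cen [[ 0.4227 -0.0824]] [[382.0, -38.0], [463.0, -130.0], [465.0, -128.0], [384.0, -36.0]]
top blue 4084.0 rect c [586.4  62.3] size [172.4 113.4] ang 41.6 cen [[0.5847 0.0619]] [[484.0, 47.0], [560.0, -37.0], [688.0, 77.0], [613.0, 162.0]]
scene orange 206.5 rect c [596.6  70.4] size [35.  37.9] ang 41.7 cen [[0.5969 0.0708]] [[571.0, 73.0], [596.0, 45.0], [622.0, 68.0], [597.0, 96.0]]
scene red 48.0 rect c [430.  -77.2] size [ 25.4 127.5] ang 38.3 cen [[ 0.4229 -0.0782]] [[380.0, -35.0], [460.0, -135.0], [479.0, -119.0], [400.0, -19.0]]
scene blue 3458.0 rect c [592.7  67.2] size [179.2 116.2] ang 41.6 cen [[0.5972 0.0739]] [[487.0, 51.0], [564.0, -36.0], [698.0, 83.0], [621.0, 170.0]]
pill [[0.50642443 0.19296314]]
drink [[ 0.69689341 -0.03860818]]
carton [[0.38631014 0.0727113 ]]
```

```bash
python3 - <<'E'
from h import *
from scipy.spatial.transform import Rotation as R
im=cv2.imread("pics/top0.png")[:,:,::-1].copy()
h=cv2.cvtColor(im,cv2.COLOR_RGB2HSV); print(h[190,319],h[185,315])
m=cv2.inRange(h,(5,120,80),(25,255,255)); roi=np.zeros_like(m); roi[165:215,290:350]=255
k=big(m&roi);P=ray("top",k[:,0,:],.094).astype(np.float32)*1000
r=cv2.minAreaRect(P);a=cv2.moments(k)
print(cv2.contourArea(k),r,ray("top",[a['m10']/a['m00'],a['m01']/a['m00']],.094))
o=bot.get_obs(); M=R.from_quat(o["tool_rot"]).as_matrix(); print(M.round(3))
bx=np.array([-np.cos(np.radians(41.6)),-np.sin(np.radians(41.6)),0])
for s in(1,-1):
  for nm,c in(("y",1),("z",2)):
    v=s*bx; t=M.T@v  # in tool
    # angle about tool x to bring axis c onto v
    ang=np.arctan2(t[2],t[1]) if c==1 else np.arctan2(-t[1],t[2])
    print(s,nm,np.degrees(ang))
E
```

```text
[ 13 145 148] [ 13 144 149]
240.0 ((594.359619140625, 70.61090087890625), (31.927156448364258, 37.473445892333984), 43.80219268798828) [[0.59464911 0.07041523]]
[[-0.    -0.971  0.239]
 [-0.002  0.239  0.971]
 [-1.     0.    -0.002]]
1 y -55.4550556488619
1 z -145.4550556488619
-1 y 124.54494435113811
-1 z 34.544944351138106
```

Request:
arm_command --moves '[0, -0.02, -0.01, 0, 0, 0, 1, 0, -0.035, -0.018, 0, 0, 0, 1, 0, -0.035, -0.018, 0, 0, 0, 1, 0, -0.035, -0.018, 0, 0, 0, 1, 0, -0.035, -0.018, 0, 0, 0, 1, 0, -0.035, -0.018, 0, 0, 0, 1, 0, -0.035, -0.018, 0, 0, 0, 1, 0, -0.035, -0.018, 0, 0, 0, 1, 0, -0.035, -0.018, 0, 0, 0, 1, 0, -0.035, -0.018, 0, 0, 0, 1, 0, -0.035, -0.018, 0, 0, 0, 1, 0, -0.035, -0.018, 0, 0, 0, 1, 0, -0.035, -0.018, 0, 0, 0, 1, 0, -0.035, -0.018, 0, 0, 0, 1, 0, -0.035, -0.018, 0, 0, 0, 1, 0, -0.02, -0.01, 0.1, 0, 0, 1, 0, 0, 0, 0.1, 0, 0, 1, 0, 0, 0, 0.1, 0, 0, 1, 0, 0, 0, 0.1, 0, 0, 1, 0, 0, 0, 0.1, 0, 0, 1]'

```text
clock: 1.77
eef_pos: [0.5908, 0.0734, 0.3901]
tool_rot: [-0.279, 0.656, 0.278, 0.643]
ft_force: [0.4, -0.3, -0.1]
grip_width: 0.0006
```

```bash
cat > s.py <<'E'
from h import *
from scipy.spatial.transform import Rotation as R
import sys
o=bot.get_obs(); M=R.from_quat(o["tool_rot"]).as_matrix(); p=o["eef_pos"]
th=np.radians(41.6)
bx=np.array([-np.cos(th),-np.sin(th),0]);by=np.array([np.sin(th),-np.cos(th),0])
def state(btn=(0.5955,0.0707)):
    Rt=np.c_[[0,0,-1],-np.cross(-bx,[0,0,1])*-1*-1, -bx] if 0 else None
    X=np.array([0,0,-1.]);Z=-bx;Y=np.cross(Z,X);Rt=np.c_[X,Y,Z]
    print("t",o["clock"],"pos",p.round(4),"F",o["ft_force"].round(1),"rotvec err",R.from_matrix(M.T@Rt).as_rotvec().round(3))
    d=p-np.array([*btn,0]); tip=p+M[:,0]*.173
    dt=tip-np.array([*btn,0]); print("tip rel button: bx %.4f by %.4f z %.4f"%(dt@bx,dt@by,tip[2]), "toolframe of bx",(M.T@bx).round(3))
E
python3 - <<'E'
from s import *
state()
im=bot.camera("wrist"); cv2.imwrite("pics/w1.png",im[:,:,::-1])
c=bot.get_calibration("wrist");T=np.eye(4);T[:3,:3]=M;T[:3,3]=p;T=T@c["mount"];K=c["mtx"]
h=cv2.cvtColor(im,cv2.COLOR_RGB2HSV)
k=big(cv2.inRange(h,(5,120,80),(25,255,255)))
px=k[:,0,:].astype(float)
d=np.c_[(px[:,0]-K[0,2])/K[0,0],-(px[:,1]-K[1,2])/K[1,1],-np.ones(len(px))]@T[:3,:3].T
t=(.094-T[2,3])/d[:,2];P=(T[:3,3]+d*t[:,None])[:,:2]
print(cv2.contourArea(k),px.mean(0),cv2.minAreaRect((P*1000).astype(np.float32)))
im=bot.camera("top"); cv2.imwrite("pics/t1.png",im[:,:,::-1])
E
```

```text
t 1.7667 pos [0.5908 0.0734 0.3901] F [ 0.4 -0.3 -0.1] rotvec err [ 0.084 -0.018 -0.005]
tip rel button: bx 0.0048 by -0.0058 z 0.2172 toolframe of bx [ 0.018  0.084 -0.996]
2707.0 [143.45794393  14.15420561] ((420.9071044921875, 66.73963928222656), (68.27912139892578, 32.94232940673828), 46.198204040527344)
```

View pics/w1.png

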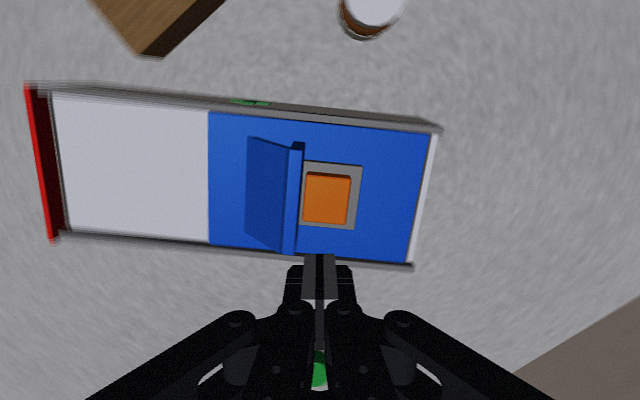

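The wrist view has the button at (327,198), the thumb stop at (295,195), the shut fingertip at (319,258), the carton at (155,20) and the pill bottle at (372,15). My contour picked up the carton, so I'll restrict it to the button.

```bash
python3 - <<'E'
from s import *
im=cv2.imread("pics/w1.png")[:,:,::-1].copy()
c=bot.get_calibration("wrist");T=np.eye(4);T[:3,:3]=M;T[:3,3]=p;T=T@c["mount"];K=c["mtx"]
def w(px,z):
    px=np.atleast_2d(px).astype(float)
    d=np.c_[(px[:,0]-K[0,2])/K[0,0],-(px[:,1]-K[1,2])/K[1,1],-np.ones(len(px))]@T[:3,:3].T
    t=(z-T[2,3])/d[:,2];return (T[:3,3]+d*t[:,None])[:,:2]
h=cv2.cvtColor(im,cv2.COLOR_RGB2HSV); m=cv2.inRange(h,(5,120,150),(25,255,255)); m[:150]=0;m[240:]=0
k=big(m);P=w(k[:,0],.094);print(cv2.contourArea(k),cv2.minAreaRect((P*1000).astype(np.float32)))
# rails edges (z .08): near edge long side
a,b=w([[57,238],[410,268]],.08);v=a-b;print("near rail ang",np.degrees(np.arctan2(-v[1],-v[0])),np.linalg.norm(v))
a,b=w([[30,86],[438,124]],.08);v=a-b;print("far rail ang",np.degrees(np.arctan2(-v[1],-v[0])),np.linalg.norm(v))
state()
im=cv2.imread("pics/t1.png")
E
```

```text
1891.5 ((595.1204223632812, 69.77299499511719), (34.25530242919922, 38.52124786376953), 41.176918029785156)
near rail ang 41.870480656253555 0.31285759798680735
far rail ang 41.64422159262523 0.3140320081719969
t 1.8667 pos [0.5906 0.0737 0.3902] F [-1.   0.3 -0.8] rotvec err [ 0.09  -0.018 -0.005]
tip rel button: bx 0.0048 by -0.0062 z 0.2172 toolframe of bx [ 0.018  0.09  -0.996]
```

Request:
arm_command --moves '[0, -0.003, 0.001, 0.09, -0.018, -0.005, 1, 0, -0.003, 0.001, 0.01, 0, 0, 1, 0.02, 0, 0, 0, 0, 0, 1, 0.025, 0, 0, 0, 0, 0, 1, 0.025, 0, 0, 0, 0, 0, 1, 0.02, 0, 0, 0, 0, 0, 1, 0.01, 0, 0, 0, 0, 0, 1, 0, 0, 0, 0, 0, 0, 1]'

```text
clock: 2.53
eef_pos: [0.5967, 0.0716, 0.2877]
tool_rot: [-0.257, 0.658, 0.256, 0.66]
ft_force: [-0.7, 0.1, 0.6]
grip_width: 0.0001
```

```bash
python3 - <<'E'
from s import *
state((.5955,.0703))
im=bot.camera("wrist"); cv2.imwrite("pics/w2.png",im[:,:,::-1])
E
```

```text
t 2.5333 pos [0.5967 0.0716 0.2877] F [-0.7  0.1  0.6] rotvec err [0.016 0.001 0.001]
tip rel button: bx -0.0020 by 0.0001 z 0.1147 toolframe of bx [-0.001  0.016 -1.   ]
```

View pics/w2.png

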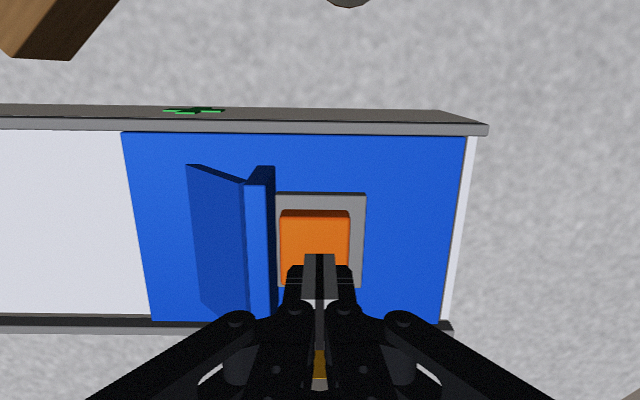

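The tip at (319,255) is over the orange button, which spans about x 280–350, and it is clear of the thumb stop at x 275. Now I'll press down.

Request:
arm_command --moves '[0.01, 0, 0, 0.015, 0, 0, 1, 0.007, 0, 0, 0, 0, 0, 1, 0.004, 0, 0, 0, 0, 0, 1, 0.003, 0, 0, 0, 0, 0, 1, 0.003, 0, 0, 0, 0, 0, 1]'

```text
clock: 3.0
eef_pos: [0.5991, 0.0721, 0.2648]
tool_rot: [-0.253, 0.657, 0.251, 0.665]
ft_force: [-1.3, -0.6, 3.1]
grip_width: -0.0001
```

```bash
python3 - <<'E'
from s import *
state((.5955,.0703))
E
```

```text
t 3.0 pos [0.5991 0.0721 0.2648] F [-1.3 -0.6  3.1] rotvec err [0.002 0.009 0.007]
tip rel button: bx -0.0054 by 0.0023 z 0.0918 toolframe of bx [-0.009  0.002 -1.   ]
```

Request:
arm_command --moves '[0.003, 0.001, 0, 0, 0.005, 0.004, 1, 0.002, 0.001, 0, 0, 0.004, 0.003, 1, 0.002, 0, 0, 0, 0, 0, 1]'

```text
clock: 3.25
eef_pos: [0.5997, 0.0729, 0.2611]
tool_rot: [-0.253, 0.658, 0.25, 0.663]
ft_force: [-3.3, 1.1, 6.1]
grip_width: 0.0002
```

```bash
python3 - <<'E'
from s import *
state((.5955,.0703))
E
```

```text
t 3.25 pos [0.5997 0.0729 0.2611] F [-3.3  1.1  6.1] rotvec err [0.002 0.005 0.007]
tip rel button: bx -0.0057 by 0.0021 z 0.0881 toolframe of bx [-0.005  0.002 -1.   ]
```

Request:
arm_command --moves '[0.0015, 0, -0.005, 0, 0, 0, 1, 0.001, 0, -0.006, 0, 0, 0, 1, 0.001, 0, -0.006, 0, 0, 0, 1, 0.001, 0, -0.006, 0, 0, 0, 1]'

```text
clock: 3.58
eef_pos: [0.5863, 0.0612, 0.2625]
tool_rot: [-0.253, 0.651, 0.253, 0.669]
ft_force: [0.3, 3.0, 5.7]
grip_width: -0.0002
```

```bash
python3 - <<'E'
from s import *
state((.5955,.0703)); print(o["ft_force"]@bx)
E
```

```text
t 3.5833 pos [0.5863 0.0612 0.2625] F [0.3 3.  5.7] rotvec err [0.006 0.024 0.008]
tip rel button: bx 0.0088 by 0.0020 z 0.0896 toolframe of bx [-0.024  0.006 -1.   ]
-2.1697352523088633
```

Request:
arm_command --moves '[0.004, 0, 0, 0.003, 0.015, 0.005, 1, 0.003, 0, 0, 0, 0.008, 0.003, 1]'

```text
clock: 3.75
eef_pos: [0.5877, 0.0616, 0.2597]
tool_rot: [-0.252, 0.657, 0.252, 0.664]
ft_force: [0.0, 1.8, 6.5]
grip_width: 0.0002
```

```bash
python3 - <<'E'
from s import *
state((.5955,.0703)); print(o["ft_force"]@bx)
im=bot.camera("wrist"); cv2.imwrite("pics/w3.png",im[:,:,::-1])
E
```

```text
t 3.75 pos [0.5877 0.0616 0.2597] F [0.  1.8 6.5] rotvec err [0.003 0.009 0.004]
tip rel button: bx 0.0100 by 0.0020 z 0.0867 toolframe of bx [-0.009  0.003 -1.   ]
-1.2092729306487813
```

View pics/w3.png

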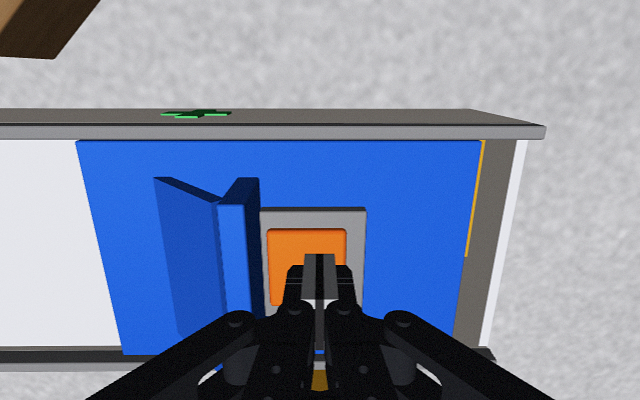

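The lid has already moved about 10–15 mm: a gap has opened at x 465–490. The button is down. I'll keep pushing with some downward bias.

Request:
arm_command --moves '[0.0025, 0, -0.006, 0, 0.006, 0, 1, 0.0022, 0, -0.007, 0, 0.007, 0.001, 1, 0.0022, 0, -0.007, 0, 0.007, 0.001, 1, 0.0022, 0, -0.007, 0, 0.007, 0.001, 1]'

```text
clock: 4.13
eef_pos: [0.5727, 0.0481, 0.2594]
tool_rot: [-0.254, 0.657, 0.253, 0.663]
ft_force: [1.3, 3.3, 7.4]
grip_width: -0.0001
```

```bash
python3 - <<'E'
from s import *
state((.5955,.0703)); print(o["ft_force"]@bx)
E
```

```text
t 4.1333 pos [0.5727 0.0481 0.2594] F [1.3 3.3 7.4] rotvec err [0.008 0.007 0.004]
tip rel button: bx 0.0306 by 0.0021 z 0.0865 toolframe of bx [-0.007  0.008 -1.   ]
-3.136096014462364
```

Request:
arm_command --moves '[0.0025, 0, -0.007, 0.003, 0.007, 0.001, 1, 0.0023, 0, -0.008, 0.002, 0.008, 0.001, 1, 0.0023, 0, -0.008, 0.001, 0.008, 0.001, 1, 0.0023, 0, -0.008, 0, 0.008, 0.001, 1, 0.0023, 0, -0.008, 0, 0.008, 0.001, 1, 0.0023, 0, -0.008, 0, 0.008, 0.001, 1]'

```text
clock: 4.63
eef_pos: [0.5441, 0.0226, 0.2594]
tool_rot: [-0.256, 0.66, 0.253, 0.66]
ft_force: [0.0, 3.6, 8.2]
grip_width: 0.0004
```

```bash
python3 - <<'E'
from s import *
state((.5955,.0703)); print(o["ft_force"]@bx)
im=bot.camera("wrist"); cv2.imwrite("pics/w4.png",im[:,:,::-1])
E
```

```text
t 4.6333 pos [0.5441 0.0226 0.2594] F [0.  3.6 8.2] rotvec err [ 0.009 -0.002  0.004]
tip rel button: bx 0.0706 by 0.0021 z 0.0864 toolframe of bx [ 0.002  0.009 -1.   ]
-2.396568746129869
```

View pics/w4.png

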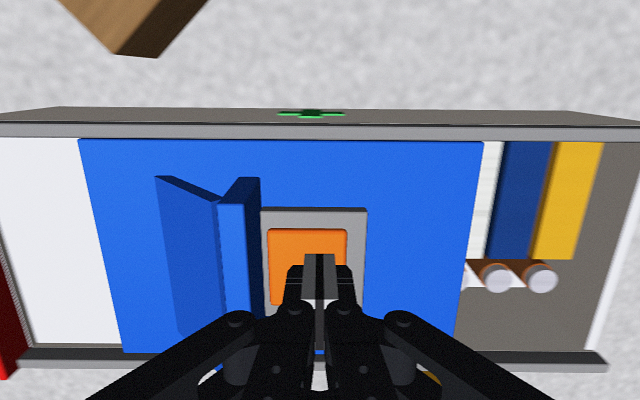

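The lid is about 75 mm open and moving with the tip. The compartment shows at x 480–600. Next I'll continue towards the end stop.

Request:
arm_command --moves '[0.0025, 0, -0.007, 0.003, 0.005, 0.001, 1, 0.0023, 0, -0.008, 0.003, 0.007, 0.001, 1, 0.0023, 0, -0.008, 0.001, 0.007, 0.001, 1, 0.0023, 0, -0.008, 0, 0.007, 0.001, 1, 0.0023, 0, -0.008, 0, 0.007, 0.001, 1, 0.0023, 0, -0.006, 0, 0.006, 0.001, 1]'

```text
clock: 5.18
eef_pos: [0.516, -0.0027, 0.2594]
tool_rot: [-0.255, 0.662, 0.252, 0.658]
ft_force: [0.2, 4.0, 9.8]
grip_width: -0.0001
```

```bash
python3 - <<'E'
from s import *
state((.5955,.0703)); print(o["ft_force"]@bx)
E
```

```text
t 5.1833 pos [ 0.516  -0.0027  0.2594] F [0.2 4.  9.8] rotvec err [ 0.008 -0.006  0.003]
tip rel button: bx 0.1089 by 0.0022 z 0.0864 toolframe of bx [ 0.006  0.008 -1.   ]
-2.82095300046489
```

Request:
arm_command --moves '[0.0023, 0, -0.006, 0.003, 0.003, 0.001, 1, 0.0023, 0, -0.006, 0.002, 0.005, 0.001, 1, 0.0023, 0, -0.005, 0.001, 0.005, 0.001, 1, 0.0023, 0, -0.005, 0, 0.005, 0.001, 1]'

```text
clock: 5.52
eef_pos: [0.5037, -0.0139, 0.2594]
tool_rot: [-0.254, 0.659, 0.253, 0.661]
ft_force: [2.9, 5.0, 9.1]
grip_width: -0.0001
```

```bash
python3 - <<'E'
from s import *
state((.5955,.0703)); print(o["ft_force"]@bx)
im=bot.camera("wrist"); cv2.imwrite("pics/w5.png",im[:,:,::-1])
E
```

```text
t 5.5167 pos [ 0.5037 -0.0139  0.2594] F [2.9 5.  9.1] rotvec err [0.007 0.001 0.002]
tip rel button: bx 0.1243 by 0.0023 z 0.0864 toolframe of bx [-0.001  0.007 -1.   ]
-5.491894627137055
```

View pics/w5.png

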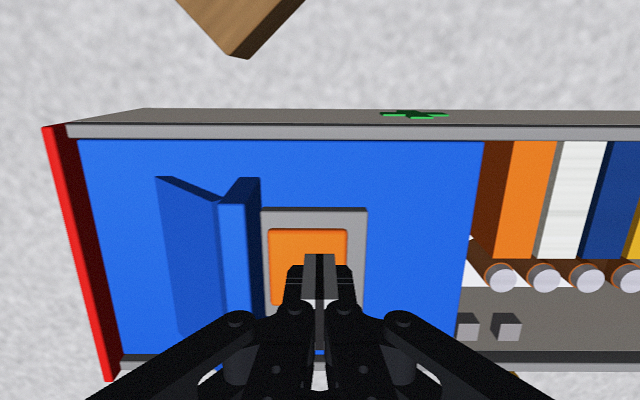

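The lid's front edge (x 78–120) now meets the red stop and the side force has risen. I'll push a little further to make sure.

Request:
arm_command --moves '[0.0025, 0, -0.006, 0.002, 0.004, 0, 1, 0.0025, 0, -0.006, 0.002, 0.005, 0, 1, 0.0025, 0, -0.007, 0.001, 0.005, 0, 1, 0.0025, 0, -0.007, 0, 0.005, 0, 1]'

```text
clock: 5.9
eef_pos: [0.4934, -0.0263, 0.2595]
tool_rot: [-0.254, 0.651, 0.253, 0.669]
ft_force: [8.8, 17.1, 3.9]
grip_width: -0.0002
```

```bash
python3 - <<'E'
from s import *
state((.5955,.0703)); print(o["ft_force"]@bx)
im=bot.camera("wrist"); cv2.imwrite("pics/w6.png",im[:,:,::-1])
E
```

```text
t 5.9 pos [ 0.4934 -0.0263  0.2595] F [ 8.8 17.1  3.9] rotvec err [0.008 0.022 0.01 ]
tip rel button: bx 0.1366 by 0.0062 z 0.0866 toolframe of bx [-0.022  0.008 -1.   ]
-17.991412480710515
```

View pics/w6.png

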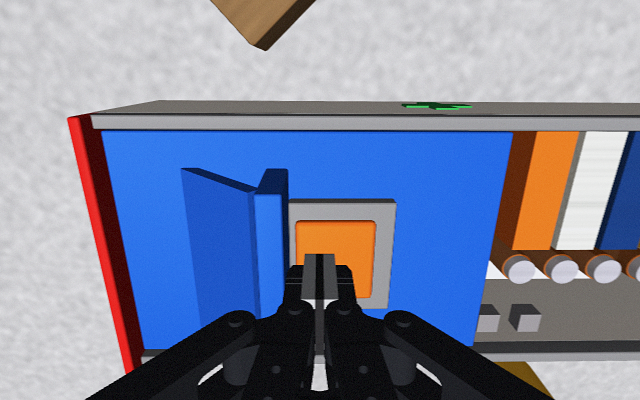

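The lid is against the end stop and the tip is against the thumb stop with 18 N. Now I'll lift straight up.

Request:
arm_command --moves '[-0.002, 0, 0, 0, 0, 0, 1, -0.004, 0, 0, 0, 0, 0, 1, -0.006, 0, 0, 0, 0, 0, 1, -0.01, 0, 0, 0, 0, 0, 1, -0.015, 0, 0, 0, 0, 0, 1, -0.025, 0, 0, 0, 0, 0, 1, -0.035, 0, 0, 0, 0, 0, 1, -0.035, 0, 0, 0, 0, 0, 1, -0.02, 0, 0, 0, 0, 0, 1, 0, 0, 0, 0, 0, 0, 1]'

```text
clock: 6.78
eef_pos: [0.4871, -0.0274, 0.4175]
tool_rot: [-0.252, 0.655, 0.256, 0.665]
ft_force: [0.1, -0.1, -1.0]
grip_width: 0.0
```

```bash
python3 - <<'E'
from s import *
state((.5955,.0703))
for n in ["wrist","scene","top"]:
    im=bot.camera(n); cv2.imwrite(f"pics/{n}7.png",im[:,:,::-1])
im=cv2.imread("pics/scene7.png"); cv2.imwrite("pics/scene7z.png",cv2.resize(im[120:300,200:430],None,fx=3,fy=3))
E
```

```text
t 6.7833 pos [ 0.4871 -0.0274  0.4175] F [ 0.1 -0.1 -1. ] rotvec err [0.009 0.016 0.001]
tip rel button: bx 0.1433 by 0.0012 z 0.2445 toolframe of bx [-0.016  0.009 -1.   ]
```

View pics/wrist7.png

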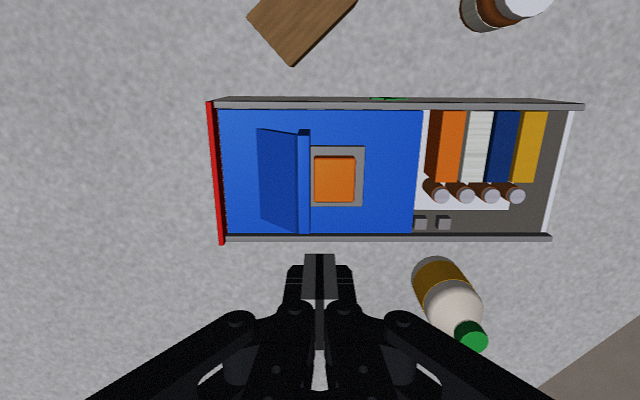

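View pics/scene7z.png

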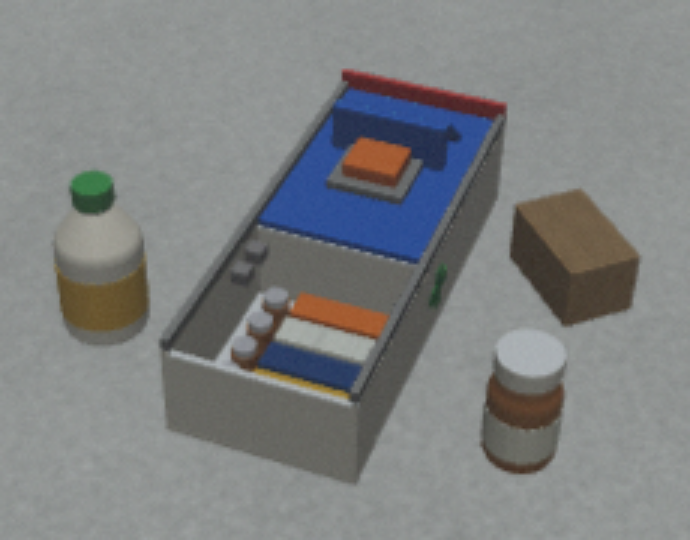

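The wrist and scene views show the lid against the red stop, the button raised above its surround, and the bystanders upright. One more check with numbers.

```bash
python3 - <<'E'
from s import *
def btn(f):
    im=cv2.imread(f)[:,:,::-1].copy(); h=cv2.cvtColor(im,cv2.COLOR_RGB2HSV); m=cv2.inRange(h,(5,150,120),(18,255,255))
    m[:130]=0;m[235:]=0;m[:,:260]=0;m[:,350:]=0
    if '7' in f: m[205:]=0
    k=big(m);P=ray("scene",k[:,0],.094); return np.array(cv2.minAreaRect((P*1000).astype(np.float32))[0]),cv2.contourArea(k)
a,b=btn("pics/scene0.png"),btn("pics/scene7.png");d=b[0]-a[0];print(a,b,"along",d@bx[:2],"across",d@by[:2])
A=cv2.imread("pics/scene0.png",0);B=cv2.imread("pics/scene7.png",0)
for n,(x0,y0,x1,y1) in dict(drink=(215,175,253,238),pill=(358,229,392,280),carton=(368,182,414,228)).items():
    r=cv2.matchTemplate(B,A[y0:y1,x0:x1],cv2.TM_CCOEFF_NORMED);_,v,_,l=cv2.minMaxLoc(r);print(n,v,l[0]-x0,l[1]-y0)
E
```

```text
(array([596.62866211,  70.43361664]), 206.5) (array([501.71038818, -13.69084549]), 152.0) along 126.832139526957 across -0.11061797573265233
drink 0.9969596862792969 0 0
pill 0.9982483386993408 0 0
carton 0.9975490570068359 0 0
```

```bash
python3 -c "
from workcell import bot
print(bot.job_done())"
```

```text
the job is handed in; nothing more can be done
None
```

The medicine box is open and locked, and I handed the job in at about 7 s of the 32 s allowed. I pressed the orange button with the shut fingertips (6–10 N) and held it down while sliding the lid. I pushed until the lid met the red end stop, with 18 N against the thumb stop at the end. Then I lifted straight off, and the tip finished about 0.15 m above the lid.

**Lid:** the last pictures show its front edge against the red stop. The button has moved about 127 mm along the box from where it started. As the lid could start anywhere from 0 to 5 mm, this fits fully open.

**Button:** it stands raised above its grey surround in both the wrist and scene views. I did not test the lock by pushing the lid back.

**Bystanders:** the pill bottle, drink bottle and carton show no shift (0 px) between the first and last scene pictures.

**Checks that failed or disagreed:** no final check failed. Two early colour detections were wrong: one missed the button in the top view and one picked up the carton in the wrist view. I corrected both, and the three cameras then agreed on the button's position to about 2 mm. For the first part of the slide, friction on the button carried the lid and the tip only reached the thumb stop at the end. Early on the button rose to about 4.4 mm of travel for a moment, close to the 4 mm where the lock starts to engage, so I pressed it down again before going on.

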